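# Move the column fractions to the carrier in order

## Robot

A 6-joint arm with a two-finger parallel gripper is mounted at the origin on the work surface. World frame = base frame: x ahead of the robot, y to its left, z up, the work surface at z = 0. Lengths are in m, angles in degrees, forces in N, time in s.
With the tool pointing down it reaches from about 0.35 to 0.875 m from the base axis. Payload 4.2 kg.
Tool frame: the origin (TCP) lies midway between the tips of the shut fingers; the grasp point (between the pads) lies 19 mm behind it; z points along the fingers, y is the line along which they close (so a half turn about z gives the same grasp; the last joint's range is limited). The gripper opens to 87 mm and grips with 3 to 60 N. Pads are 19 mm wide; open, the fingers measure 117 mm over their backs; the gripper's body (75 mm by 190 mm) begins 51 mm behind the grasp point.
Start: joints at [-48.323, 22.042, 0.453, 0, -68.411, -14.817], TCP at [0.282, -0.558, 0.194] pointing down, gripper open.
Joint ranges: [-179.83, 179.83], [-69.29, 118.12], [-61.27, 80.66], [-181.25, 117.63], [-171.15, -9.14], [-177.46, 177.46]. Speed limits (degrees/s): [159.86, 159.86, 180, 180, 180, 180].

## Interface

Orientations are given as a 3x3 rotation matrix whose columns are the frame's x, y, z axes.
In Python, from station import r, cams gives the robot as it stands.
- The arm moves only by the tool play_rows, never from a script. Its argument "commands" is text: rows parted by semicolons, each of 6 numbers parted by spaces: the shift along the world's x, y, z normalised to -1 to 1, where 1 is 30 mm, then the turn, a rotation vector about the world's x, y, z normalised to -1 to 1, where 1 is 0.15 rad. A call has 1 to 20 rows; each row shifts and turns the commanded pose from where the row before left it; what a row does not reach is not made up. A row lasts 1/10 s, in which the tool goes at most 50 mm and 8.59 degrees, less where a joint would pass 70% of its speed; a pose out of reach is approached as far as the arm can. A call with a number of a shift or a turn outside -1 to 1 is refused whole. A call with a gripper value outside its range is refused whole. "grip" is the finger opening in mm, from 0 to 87, set as the call begins (left out, the last holds). The fingers move at their own pace and stop on an object; the grip force is fixed at half the most. Time passes only in rows, so rows that do not move let the fingers close. It gives the time, the measured TCP pose, the force, the opening and the grip force at its end, in the units of the state.
- r.sense(): the state, without advancing time (a new reading comes with each control period).
- cams.capture(name): name is "side" or "top" or "wrist"; returns (picture, depth): 400x640x3 uint8, blue, green, red; 400x640 float32, m along the optical axis (not along the pixel's ray), 0 where there is no reading.
- cams.camera_info(name): a dict with "mtx" (3x3 intrinsics, pixels), "R" (3x3) and "t" (3): a world point X has camera coordinates R X + t. Camera axes: x right, y down, z forward; pixel columns grow to the right and rows downward; lengths in m; the calibration is good to about 2 mm. The wrist camera is an equidistant fisheye: a pixel r from the principal point sees the ray r / f radians off the axis. A picture is of the moment at which its call begins: read the wrist's pose just before it. camera_info takes no time and is no camera call; for the wrist camera it gives the pose at the moment of the call.
- r.finish_job(): hands the job in; it is judged then, once.
The state is a dict: "time_s": time; "joints": joint angles; "joint_velocities": joint speeds; "effort": joint torques, N m; "tcp_pos": TCP position; "ee_rot": TCP orientation; "wrist_force": force on the tool from outside, world axes, zero at the start; "moment": the same for the moment, N m; "gripper_width": opening from 0.0 (shut) to 1.0 (fully open); "gripper_force": force on a finger pad.
Only numpy, scipy, OpenCV 4.12 (cv2) and the standard library are available. Lean on these libraries where they do the work, as an engineer would, in place of code of your own. Each camera call takes 0.05 s, during which the arm holds its last target. There are 200 camera calls.

## Task

The four amber glass vessels on the steel rack are fractions from a column, standing in the order they were collected. Move them all into the pockets of the white carrier and keep their order counted from the tabs: the vessel next to the rack's tab goes into the pocket next to the carrier's tab, the second into the second, and so on to the far end. Set each one down upright and fully into its pocket, without dropping it or tipping it over.

Things in the scene. Friction and masses are not known exactly. Their poses are not given: they have to be found in the camera images.
- round_flask: flat-bottomed round flask, 110 mm high: flat foot 40 mm in diameter, bulb 58 mm at its widest (27 mm up), shoulder ends 60 mm up in a slim neck of 21 mm diameter, topped by a cap 25 mm in diameter from 88 to 110 mm up. About 0.1 kg. Closed amber glass with a white cap, rigid. Origin: centre of its underside; z up along its axis; round, so its yaw means nothing.
- conical_flask: conical flask, 88 mm high: base 50 mm in diameter, narrowing from 6 to 52 mm up to a neck of 23 mm, topped by a cap 29 mm in diameter from 68 to 88 mm up. About 0.09 kg. Closed amber glass with a white cap, rigid. Origin: centre of its underside; z up along its axis; round, so its yaw means nothing.
- tall_bottle: slim straight bottle, the tallest, 128 mm high: 38 mm in diameter up to 108 mm, topped by a cap 33 mm in diameter from 108 to 128 mm up. About 0.12 kg. Closed amber glass with a white cap, rigid. Origin: centre of its underside; z up along its axis; round, so its yaw means nothing.
- squat_jar: low wide jar, the shortest, 62 mm high and 48 mm in diameter, its cap of the same diameter from 40 to 62 mm up. About 0.1 kg. Closed amber glass with a white cap, rigid. Origin: centre of its underside; z up along its axis; round, so its yaw means nothing.
- rack: fixed steel collecting rack, a flat tray 92 mm (x) by 318 mm (y) with a floor 6 mm thick and 12 mm high lips along both long sides; a flat tab 44 mm wide, 50 mm long and 6 mm high with a dark dot sticks out at one end. Four cork rings stand in a row on it. Origin: centre of the underside; its y axis runs along the row TOWARDS the tab. Ring centres are at y = +117 (next to the tab), +39, -39 and -117 mm, x = 0.
- carrier: fixed white plastic carrier, a block 92 mm (x) by 318 mm (y), 14 mm high, with four round pockets in a row, each 66 mm in diameter and 8 mm deep (pocket floor 6 mm above the underside); a flat tab 44 mm wide, 50 mm long and 6 mm high with a grey dot sticks out at one end. Empty at the start. Origin: centre of the underside; its y axis runs along the row AWAY from the tab. Pocket centres are at y = -117 (next to the tab), -39, +39 and +117 mm, x = 0.
- cork_a: cork ring fixed to the steel rack, one of four identical ones in a row, outside diameter 70 mm, inside 58 mm, 8 mm high. At the start the round flask stands inside it. Origin: centre of the ring's underside, on the rack's floor; its axes are parallel to the rack's.
- cork_b: cork ring fixed to the steel rack, one of four identical ones in a row, outside diameter 70 mm, inside 58 mm, 8 mm high. At the start the conical flask stands inside it. Origin: centre of the ring's underside, on the rack's floor; its axes are parallel to the rack's.
- cork_c: cork ring fixed to the steel rack, one of four identical ones in a row, outside diameter 70 mm, inside 58 mm, 8 mm high. At the start the tall bottle stands inside it. Origin: centre of the ring's underside, on the rack's floor; its axes are parallel to the rack's.
- cork_d: cork ring fixed to the steel rack, one of four identical ones in a row, outside diameter 70 mm, inside 58 mm, 8 mm high. At the start the squat jar stands inside it. Origin: centre of the ring's underside, on the rack's floor; its axes are parallel to the rack's.

How it is judged:
By the outcome, as a careful person would: the job done as asked, in the order asked, and still so for the second after the job is handed in, with the robot touching nothing.
It also fails if it takes over 112 s, if anything falls off the work surface, if the arm or the gripper's body presses on something with over 40 N, if the wrist force passes 120 N, or if a joint passes its speed limit or range.

## Working session

There is one attempt and no reset: what is moved stays moved. The work goes in short steps, Python scripts to look and compute and a tool call to move; the robot and the scene stay as the last step left them, time stands still between calls to the robot, and variables do not carry over. Pictures are saved under pics/ and viewed, at most 14 in all, crops included, and the job is handed in when it is done.

Besides the shell and the picture viewer there is one more tool, called after "Emit:" as name(argument=value, ...) on one line, values as JSON. play_rows: Moves the arm, as the interface text tells. Scaled input: -1 to 1 covers 30 mm each way for a shift and 0.15 rad each way for a turn. Its arguments: {"type":"object","properties":{"commands":{"type":"string"},"grip":{"type":"number"}},"required":["commands"]}

```bash
ls; mkdir -p pics
python3 - <<'E'
from station import r,cams
import cv2,numpy as np
s=r.sense();print(s)
for n in("top","side"):
    p,d=cams.capture(n);cv2.imwrite(f"pics/{n}0.png",p);np.save(f"{n}0.npy",d)
    i=cams.camera_info(n);print(n,i)
E
```

```text
pics
{'time_s': 0.0, 'joints': array([-4.83231951e+01,  2.20896557e+01,  3.78428393e-01, -2.79450394e-02,
       -6.84111823e+01, -1.48165238e+01]), 'joint_velocities': array([ 0.02400849, -0.02982193,  0.08651831,  0.04959118, -0.00481443,
        0.08436828]), 'effort': array([-1.50278192e-03, -3.90662491e+01,  1.87407357e+01,  4.22010452e+00,
        1.09375341e-02, -1.90873220e-04]), 'tcp_pos': array([ 0.28208697, -0.55696405,  0.1931648 ]), 'ee_rot': array([[-8.92192183e-01, -4.51654667e-01, -1.08182200e-03],
       [-4.51655950e-01,  8.92190172e-01,  1.89725573e-03],
       [ 1.08286553e-04,  2.18132807e-03, -9.99997615e-01]]), 'wrist_force': array([ 0.47796136, -0.39389055,  0.13370751]), 'moment': array([-0.01096027, -0.03410144,  0.00875367]), 'gripper_force': 0.0, 'gripper_width': 0.9984992706083363}
top {'mtx': array([[416.11021267,   0.        , 320.90166243],
       [  0.        , 416.11021267, 203.9144258 ],
       [  0.        ,   0.        ,   1.        ]]), 'R': array([[-0.02496869, -0.99933451, -0.02659134],
       [-0.99096753,  0.0282479 , -0.13109314],
       [ 0.13175705,  0.02307793, -0.99101337]]), 't': array([5.73250505e-04, 5.52819061e-01, 6.17803205e-01])}
side {'mtx': array([[458.89059112,   0.        , 311.74570392],
       [  0.        , 458.89059112, 200.38576832],
       [  0.        ,   0.        ,   1.        ]]), 'R': array([[-0.69891193, -0.71504336, -0.01533316],
       [-0.52740207,  0.52974759, -0.66423983],
       [ 0.48308298, -0.4561584 , -0.74736226]]), 't': array([0.38035186, 0.31757485, 0.61754684])}
```

View pics/top0.png

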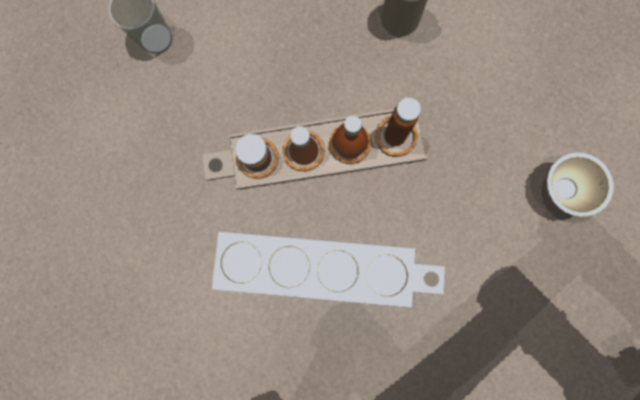

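View pics/side0.png

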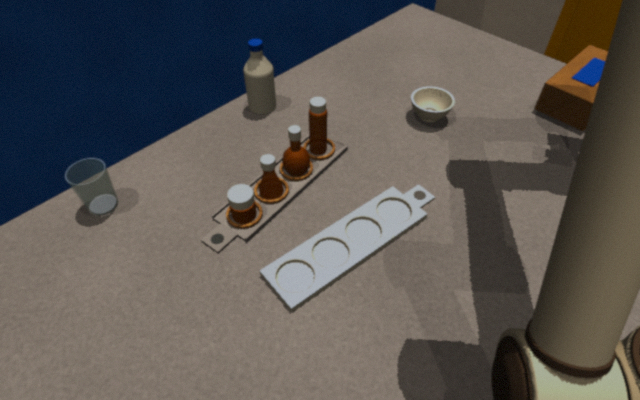

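The top view shows the rack tab on the left at (215,165). From the tab the order is jar, conical, round, bottle. The carrier tab is on the right at (431,279), so pocket 1 is at (387,275) and pocket 4 at (241,262). I'll enlarge both for exact pixels.

Run:
```python
import cv2,numpy as np
p=cv2.imread("pics/top0.png")
a=cv2.resize(p[88:188,200:450],None,fx=3,fy=3,interpolation=cv2.INTER_CUBIC)
b=cv2.resize(p[225:315,200:450],None,fx=3,fy=3,interpolation=cv2.INTER_CUBIC)
cv2.imwrite("pics/crop.png",np.vstack([a,b]))
```

```text
(no output)
```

View pics/crop.png

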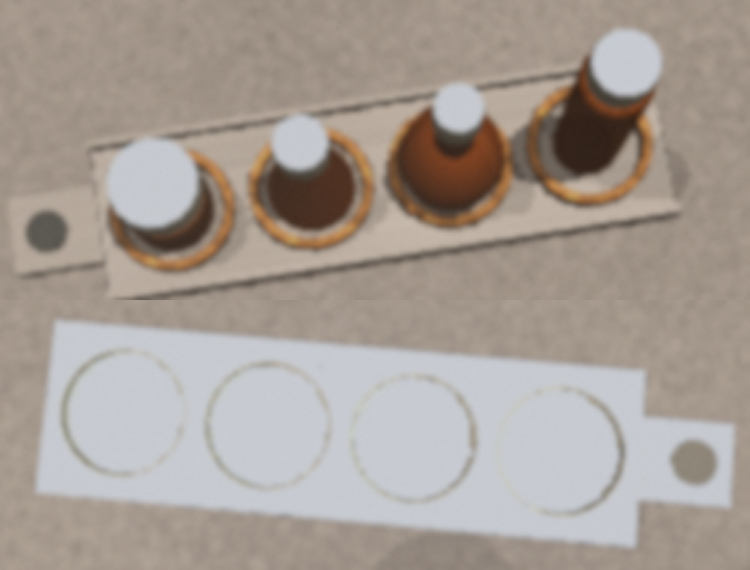

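```bash
cat > h.py <<'E'
import numpy as np
from station import r,cams
def ray(n,u,v,z):
    i=cams.camera_info(n);R,t=i["R"],i["t"];c=-R.T@t
    d=R.T@np.linalg.inv(i["mtx"])@np.array([u,v,1.]);return c+d*(z-c[2])/d[2]
def ang(v):return np.degrees(np.arctan2(v[1],v[0]))
E
python3 - <<'E'
from h import *
import numpy as np
np.set_printoptions(precision=4,suppress=True)
up=lambda u,v:(200+(u+.5)/3-.5,88+(v+.5)/3-.5)
lo=lambda u,v:(200+(u+.5)/3-.5,225+(v-300+.5)/3-.5)
print("caps");
for n,u,v,z in(("jar",153,184,.068),("con",300,143,.094),("rnd",458,109,.116),("bot",626,63,.134)):print(n,ray("top",*up(u,v),z))
def row(f,pts):
    P=np.array([ray("top",*f(*q),.014) for q in pts])[:,:2]
    d=P[3]-P[0];print(P,"spacing",np.linalg.norm(np.diff(P,axis=0),axis=1),"dir(1->4)",ang(d))
    k=np.array([-1.5,-.5,.5,1.5])*.078;e=d/np.linalg.norm(d);print("fit",P.mean(0)+k[:,None]*e)
row(up,[(173,208),(312,187),(449,165),(590,144)])
row(lo,[(560,450),(413,438),(268,425),(124,412)])
D=np.load("top0.npy")
print([D[int(round(up(u,v)[1])),int(round(up(u,v)[0]))] for u,v in((153,184),(300,143),(458,109),(626,63))])
i=cams.camera_info("top")
for u,v in((153,184),(300,143),(458,109),(626,63)):
    a,b=up(u,v);d=D[int(round(b)),int(round(a))];print(i["R"].T@(d*np.linalg.inv(i["mtx"])@[a,b,1]-i["t"]))
s=r.sense();print("tool y ang",ang(s["ee_rot"][:,1]))
E
```

```text
caps
jar [0.6362 0.0903 0.068 ]
con [0.6473 0.0131 0.094 ]
rnd [ 0.6546 -0.0633  0.116 ]
bot [ 0.6678 -0.1395  0.134 ]
[[ 0.6371  0.0898]
 [ 0.6465  0.0126]
 [ 0.6565 -0.0633]
 [ 0.6659 -0.1413]] spacing [0.0777 0.0766 0.0786] dir(1->4) -82.88207388091759
fit [[ 0.637   0.0905]
 [ 0.6467  0.0131]
 [ 0.6563 -0.0643]
 [ 0.666  -0.1417]]
[[ 0.4396 -0.1145]
 [ 0.4478 -0.0371]
 [ 0.4565  0.0398]
 [ 0.4653  0.1169]] spacing [0.0778 0.0775 0.0776] dir(1->4) 83.6831427655934
fit [[ 0.4394 -0.115 ]
 [ 0.448  -0.0375]
 [ 0.4566  0.04  ]
 [ 0.4652  0.1176]]
[np.float32(0.63743025), np.float32(0.6086656), np.float32(0.58624345), np.float32(0.5677901)]
[0.6365 0.0906 0.0669]
[0.6468 0.013  0.0955]
[ 0.6541 -0.0632  0.1173]
[ 0.6671 -0.1391  0.1359]
tool y ang 116.85231767976009
```

Emit:
play_rows(commands="0.42 0.77 0 0 0 0.26;0.42 0.77 0 0 0 0.26;0.42 0.77 0 0 0 0.26;0.42 0.77 0 0 0 0.26;0.42 0.77 0 0 0 0.26;0.42 0.77 0 0 0 0.26;0.42 0.77 0 0 0 0.26;0.42 0.77 0 0 0 0.26;0.42 0.77 0 0 0 0.26;0.42 0.77 0 0 0 0.26;0.42 0.77 0 0 0 0.26;0.42 0.77 0 0 0 0.26;0.42 0.77 0 0 0 0.26;0.42 0.77 0 0 0 0.26", grip=87)

```text
time_s: 1.5
tcp_pos: [0.4589, -0.233, 0.1939]
ee_rot: [[-0.526, -0.85, -0.001], [-0.85, 0.526, 0.0], [0.0, 0.001, -1.0]]
wrist_force: [1.5, -0.3, -0.1]
gripper_width: 1.0
gripper_force: 0.0
```

Emit:
play_rows(commands="0.42 0.77 0 0 0 0.26;0.42 0.77 0 0 0 0.26;0.42 0.77 0 0 0 0.26;0.42 0.77 0 0 0 0.26;0.42 0.77 0 0 0 0.26;0.42 0.77 0 0 0 0.26;0.42 0.77 0 0 0 0.26;0.42 0.77 0 0 0 0.26;0.42 0.77 0 0 0 0.26;0.42 0.77 0 0 0 0.26;0.42 0.77 0 0 0 0.26;0.42 0.77 0 0 0 0.26;0.42 0.77 0 0 0 0.26;0.42 0.77 0 0 0 0.26;0 0 0 0 0 0;0 0 0 0 0 0;0 0 0 0 0 0")

```text
time_s: 3.2
tcp_pos: [0.6346, 0.0886, 0.1939]
ee_rot: [[-0.011, -1.0, -0.001], [-1.0, 0.011, -0.0], [0.0, 0.001, -1.0]]
wrist_force: [-0.7, -0.7, -0.3]
gripper_width: 0.999
gripper_force: 0.0
```

Emit:
play_rows(commands="0.05 0.06 -0.5 0 0 0;0 0 -0.5 0 0 0;0 0 -0.5 0 0 0;0 0 -0.5 0 0 0;0 0 -0.5 0 0 0;0 0 -0.5 0 0 0;0 0 -0.5 0 0 0;0 0 -0.5 0 0 0;0 0 -0.5 0 0 0;0 0 -0.4 0 0 0;0 0 -0.4 0 0 0;0 0 0 0 0 0;0 0 0 0 0 0")

```text
time_s: 4.5
tcp_pos: [0.6369, 0.0909, 0.0354]
ee_rot: [[-0.01, -1.0, 0.0], [-1.0, 0.01, -0.0], [0.0, -0.0, -1.0]]
wrist_force: [1.0, -0.3, -0.9]
gripper_width: 0.999
gripper_force: 0.0
```

Emit:
play_rows(commands="0 0 0 0 0 0;0 0 0 0 0 0;0 0 0 0 0 0;0 0 0 0 0 0;0 0 0 0 0 0;0 0 0 0 0 0;0 0 0 0 0 0;0 0 0 0 0 0;0 0 0 0 0 0;0 0 0 0 0 0", grip=20)

```text
time_s: 5.5
tcp_pos: [0.6368, 0.0911, 0.0353]
ee_rot: [[-0.01, -1.0, 0.0], [-1.0, 0.01, 0.0], [-0.0, -0.0, -1.0]]
wrist_force: [0.2, -0.5, 0.0]
gripper_width: 0.535
gripper_force: 30.0
```

Emit:
play_rows(commands="0 0 0.2 0 0 0;0 0 0.4 0 0 0;0 0 0.5 0 0 0;0 0 0.5 0 0 0;0 0 0.5 0 0 0;0 0 0.5 0 0 0;0 0 0.5 0 0 0;0 0 0.2 0 0 0;-0.3 0 0 0 0 0;-0.6 0 0 0 0 0;-0.6 0 0 0 0 0;-0.6 0 0 0 0 0;-0.6 0 0 0 0 0;-0.6 0 0 0 0 0")

```text
time_s: 6.9
tcp_pos: [0.5355, 0.0907, 0.1333]
ee_rot: [[-0.01, -1.0, -0.002], [-1.0, 0.01, -0.001], [0.001, 0.002, -1.0]]
wrist_force: [-1.2, 0.5, 0.1]
gripper_width: 0.536
gripper_force: 30.0
```

Emit:
play_rows(commands="-0.273 -0.571 0 0 0 0;-0.273 -0.571 0 0 0 0;-0.273 -0.571 0 0 0 0;-0.273 -0.571 0 0 0 0;-0.273 -0.571 0 0 0 0;-0.273 -0.571 0 0 0 0;-0.273 -0.571 0 0 0 0;-0.273 -0.571 0 0 0 0;-0.273 -0.571 0 0 0 0;-0.273 -0.571 0 0 0 0;-0.273 -0.571 0 0 0 0;-0.273 -0.571 0 0 0 0;0 0 0 0 0 0;0 0 0 0 0 0;0 0 0 0 0 0")

```text
time_s: 8.4
tcp_pos: [0.4397, -0.1145, 0.1344]
ee_rot: [[-0.01, -1.0, 0.001], [-1.0, 0.01, 0.0], [-0.0, -0.001, -1.0]]
wrist_force: [1.0, -0.1, -1.4]
gripper_width: 0.535
gripper_force: 30.0
```

Run:
```python
from h import *
import cv2
p,d=cams.capture("side");cv2.imwrite("pics/side1.png",cv2.resize(p[60:340,180:580],None,fx=2,fy=2))
```

```text
(no output)
```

View pics/side1.png

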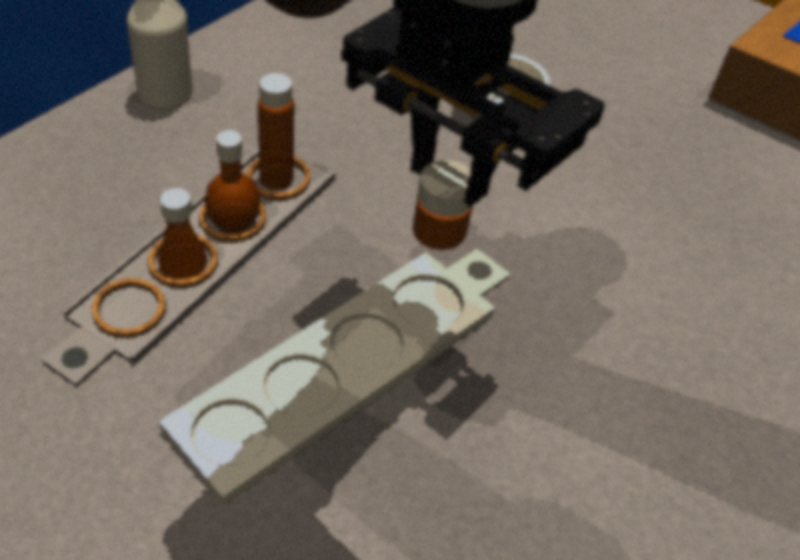

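The jar hangs upright in the fingers at crop (442,205), above pocket 1 at (428,297). Lowering it now, slowly at the end.

Emit:
play_rows(commands="0 0 -0.5 0 0 0;0 0 -0.5 0 0 0;0 0 -0.5 0 0 0;0 0 -0.5 0 0 0;0 0 -0.4 0 0 0;0 0 -0.3 0 0 0;0 0 -0.2 0 0 0;0 0 -0.1 0 0 0;0 0 -0.1 0 0 0;0 0 -0.1 0 0 0;0 0 -0.07 0 0 0;0 0 0 0 0 0;0 0 0 0 0 0")

```text
time_s: 9.75
tcp_pos: [0.4395, -0.1145, 0.0363]
ee_rot: [[-0.01, -1.0, 0.0], [-1.0, 0.01, -0.0], [0.0, -0.0, -1.0]]
wrist_force: [0.0, 0.0, -0.5]
gripper_width: 0.529
gripper_force: 30.0
```

Emit:
play_rows(commands="0 0 -0.03 0 0 0;0 0 0 0 0 0;0 0 0 0 0 0")

```text
time_s: 10.05
tcp_pos: [0.4394, -0.1145, 0.0353]
ee_rot: [[-0.01, -1.0, 0.0], [-1.0, 0.01, -0.0], [0.0, -0.0, -1.0]]
wrist_force: [0.0, 0.6, 0.0]
gripper_width: 0.53
gripper_force: 30.0
```

Emit:
play_rows(commands="0 0 0 0 0 0;0 0 0 0 0 0;0 0 0 0 0 0;0 0 0 0 0 0;0 0 0 0 0 0;0 0 0 0 0 0;0 0 0 0 0 0;0 0 0 0 0 0", grip=87)

```text
time_s: 10.85
tcp_pos: [0.4394, -0.1145, 0.0352]
ee_rot: [[-0.01, -1.0, -0.0], [-1.0, 0.01, -0.0], [0.0, 0.0, -1.0]]
wrist_force: [-0.6, -0.1, 0.5]
gripper_width: 0.994
gripper_force: 0.0
```

Emit:
play_rows(commands="0 0 0.3 0 0 0;0 0 0.5 0 0 0;0 0 0.5 0 0 0;0 0 0.7 0 0 0;0 0 0.7 0 0 0;0 0 0.7 0 0 0;0 0 0.7 0 0 0;0 0 0.7 0 0 0;0 0 0.5 0 0 0;0 0 0 0 0 0")

```text
time_s: 11.85
tcp_pos: [0.441, -0.1146, 0.1971]
ee_rot: [[-0.01, -1.0, 0.006], [-1.0, 0.01, -0.0], [0.0, -0.006, -1.0]]
wrist_force: [0.1, 0.3, 0.2]
gripper_width: 0.999
gripper_force: 0.0
```

Emit:
play_rows(commands="0.63 0.387 0 0 0 0;0.63 0.387 0 0 0 0;0.63 0.387 0 0 0 0;0.63 0.387 0 0 0 0;0.63 0.387 0 0 0 0;0.63 0.387 0 0 0 0;0.63 0.387 0 0 0 0;0.63 0.387 0 0 0 0;0.63 0.387 0 0 0 0;0.63 0.387 0 0 0 0;0.62 0.387 0 0 0 0;0 0 0 0 0 0;0 0 0 0 0 0")

```text
time_s: 13.15
tcp_pos: [0.6463, 0.0133, 0.1928]
ee_rot: [[-0.01, -1.0, -0.003], [-1.0, 0.01, -0.0], [0.0, 0.003, -1.0]]
wrist_force: [0.2, -0.5, 0.4]
gripper_width: 1.001
gripper_force: 0.0
```

Run:
```python
from h import *
import cv2
print(r.sense()["tcp_pos"])
p,d=cams.capture("top");cv2.imwrite("pics/top1.png",cv2.resize(p[80:330,190:460],None,fx=2.2,fy=2.2,interpolation=cv2.INTER_CUBIC))
```

```text
[0.64629369 0.01327585 0.19282026]
```

View pics/top1.png

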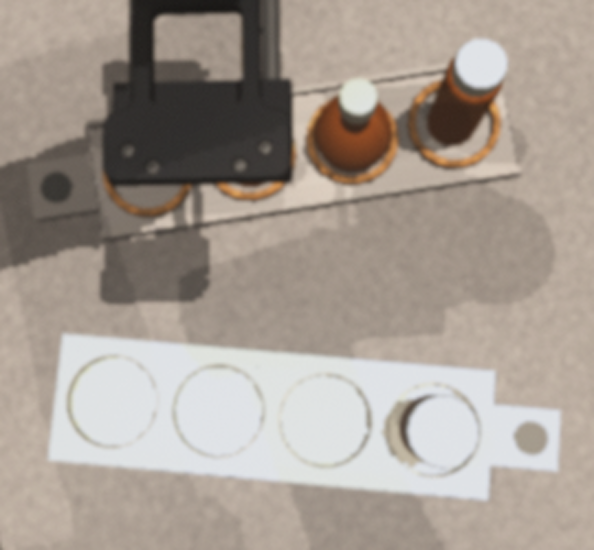

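The jar sits in pocket 1, with its cap at crop (442,430) and the ring at (433,429); parallax accounts for the offset. Next the conical flask.

Emit:
play_rows(commands="0 0 -0.5 0 0 0;0 0 -0.5 0 0 0;0 0 -0.5 0 0 0;0 0 -0.5 0 0 0;0 0 -0.5 0 0 0;0 0 -0.5 0 0 0;0 0 -0.5 0 0 0;0 0 -0.5 0 0 0;0 0 -0.27 0 0 0;0 0 0 0 0 0;0 0 0 0 0 0")

```text
time_s: 14.3
tcp_pos: [0.6472, 0.013, 0.0669]
ee_rot: [[-0.01, -1.0, 0.001], [-1.0, 0.01, -0.0], [0.0, -0.001, -1.0]]
wrist_force: [-0.4, 0.0, 1.0]
gripper_width: 0.998
gripper_force: 0.0
```

Emit:
play_rows(commands="0 0 0 0 0 0;0 0 0 0 0 0;0 0 0 0 0 0;0 0 0 0 0 0;0 0 0 0 0 0;0 0 0 0 0 0;0 0 0 0 0 0;0 0 0 0 0 0;0 0 0 0 0 0;0 0 0 0 0 0;0 0 0 0 0 0;0 0 0 0 0 0", grip=10)

```text
time_s: 15.5
tcp_pos: [0.6491, 0.0134, 0.0679]
ee_rot: [[-0.009, -1.0, 0.005], [-1.0, 0.009, 0.0], [-0.0, -0.005, -1.0]]
wrist_force: [1.2, -0.4, 5.3]
gripper_width: 0.122
gripper_force: 2.8
```

Run:
```python
from h import *
import cv2,numpy as np
print(r.sense())
p,d=cams.capture("side");q,d=cams.capture("wrist")
a=cv2.resize(p[110:270,180:380],(700,560),interpolation=cv2.INTER_CUBIC)
cv2.imwrite("pics/s2.png",a);cv2.imwrite("pics/w2.png",q)
```

```text
{'time_s': 15.5, 'joints': array([ 15.46318974,  30.2719844 ,  -5.3989719 ,   0.07293166,
       -54.05556704, -16.03959125]), 'joint_velocities': array([-0.02073485, -0.09631783,  0.18584574, -0.01441694, -0.07546954,
        0.02957255]), 'effort': array([ 7.23543693e-02, -3.98605013e+01,  1.32891387e+01,  2.59955809e+00,
       -6.31696209e-01,  4.72103111e-04]), 'tcp_pos': array([0.64907106, 0.01339484, 0.06791467]), 'ee_rot': array([[-9.31444545e-03, -9.99944734e-01,  4.87540010e-03],
       [-9.99956567e-01,  9.31591828e-03,  2.79471093e-04],
       [-3.24874477e-04, -4.87258522e-03, -9.99988076e-01]]), 'wrist_force': array([ 1.18821054, -0.43141679,  5.3496856 ]), 'moment': array([-0.01159625, -0.56202814, -0.02793005]), 'gripper_force': 2.828773856163025, 'gripper_width': 0.12237152598940675}
```

View pics/s2.png

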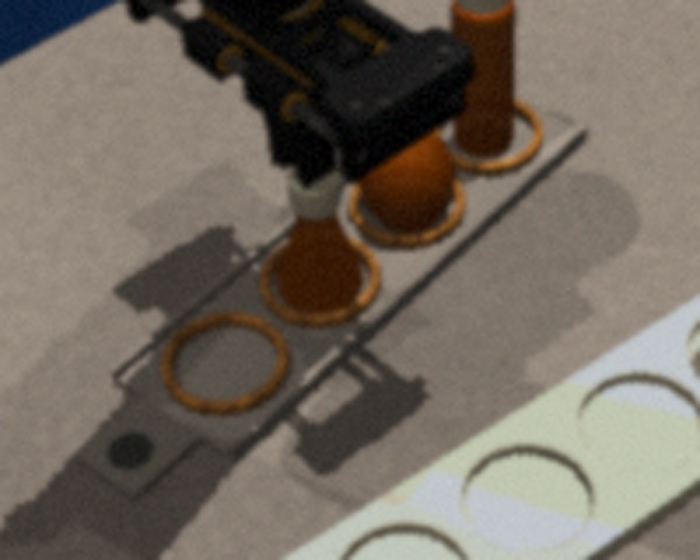

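View pics/w2.png

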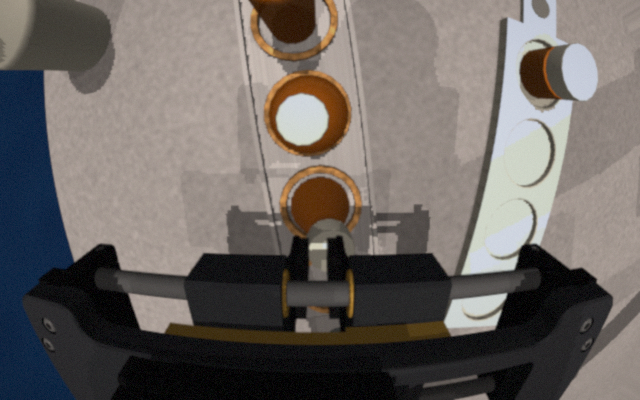

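Run:
```python
from h import *
import cv2,numpy as np
i=cams.camera_info("wrist");print(i)
def pw(X):
    c=i["R"]@X+i["t"];th=np.arctan2(np.hypot(c[0],c[1]),c[2]);f=i["mtx"][0,0];a=np.arctan2(c[1],c[0])
    return i["mtx"][:2,2]+f*th*np.array([np.cos(a),np.sin(a)])
def ps(X):
    j=cams.camera_info("side");c=j["mtx"]@(j["R"]@X+j["t"]);return c[:2]/c[2]
q=cv2.resize(cv2.imread("pics/w2.png")[170:330,240:440],None,fx=3.5,fy=3.5,interpolation=cv2.INTER_CUBIC)
t=r.sense()["tcp_pos"]
for n,X in(("tcp",t),("gp",t+[0,0,.019]),("contop",np.array([.647,.013,.094])),("conneck",np.array([.647,.013,.074])),("conbase",np.array([.647,.013,.006])),("rndtop",np.array([.6546,-.0633,.116]))):
    w=pw(X);s=ps(X);print(n,w,(w-[240,170])*3.5,(s-[180,110])*3.5)
cv2.imwrite("pics/w2c.png",q)
print("wide",r.sense()["gripper_width"])
```

```text
{'mtx': array([[309.70691629,   0.        , 317.34489102],
       [  0.        , 309.70691629, 200.20406533],
       [  0.        ,   0.        ,   1.        ]]), 'R': array([[-0.99995632,  0.00846236, -0.00396831],
       [ 0.00686728,  0.95320657,  0.30224174],
       [ 0.0063403 ,  0.30220129, -0.95322305]]), 't': array([ 0.64931544, -0.01602784,  0.26250876])}
tcp [317.44295546 232.84022867] [271.0503441  219.94080034] [306.84023982 200.91729499]
gp [317.32855997 245.27315818] [270.64995989 263.45605363] [303.74889016 175.44108133]
contop [320.87574529 249.78548948] [283.06510851 279.24921317] [305.78520791 167.37326124]
conneck [320.67481523 235.92720265] [282.36185331 230.74520926] [309.02415607 194.49334096]
conbase [320.18648225 203.26847012] [280.65268789 116.4396454 ] [319.24906895 280.10769428]
rndtop [303.54237102 118.937252  ] [ 222.39829857 -178.71961801] [399.36966159  62.86479259]
wide 0.1223100634169284
```

View pics/w2c.png

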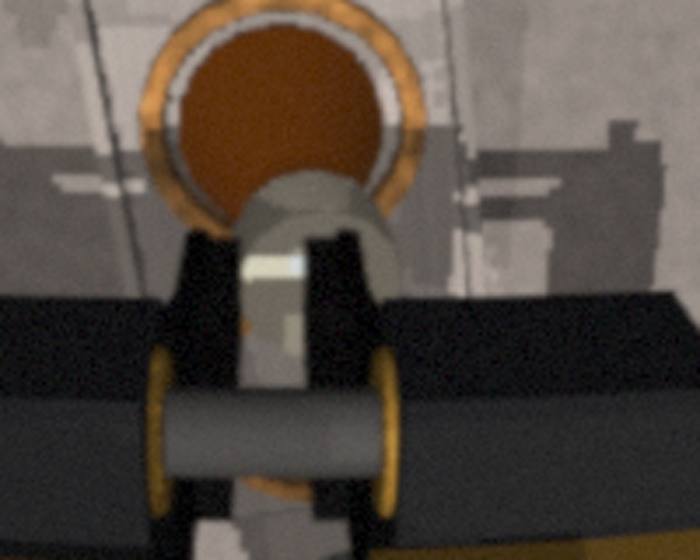

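The fingers sit on top of the cap rather than around it. In the crop the finger tips are near (330,235), higher than the TCP model predicts, because open fingers swing up and back. I'll raise the arm, let the flask settle, and measure the tip height against opening.

Emit:
play_rows(commands="0 0 0.1 0 0 0;0 0 0.2 0 0 0;0 0 0.3 0 0 0;0 0 0.4 0 0 0;0 0 0.5 0 0 0;0 0 0.5 0 0 0;0 0 0 0 0 0;0 0 0 0 0 0")

```text
time_s: 16.4
tcp_pos: [0.6468, 0.0133, 0.1264]
ee_rot: [[-0.01, -1.0, 0.0], [-1.0, 0.01, 0.001], [-0.001, -0.0, -1.0]]
wrist_force: [-0.2, 0.2, -0.6]
gripper_width: 0.114
gripper_force: 0.0
```

Run:
```python
from h import *
import cv2,numpy as np
print(r.sense()["tcp_pos"],r.sense()["gripper_width"])
q,d=cams.capture("wrist");cv2.imwrite("pics/w3.png",q);np.save("w3.npy",d)
p,_=cams.capture("side")
a=cv2.resize(q[60:340,200:440],(480,560),interpolation=cv2.INTER_CUBIC)
b=cv2.resize(p[110:270,180:280],(310,560),interpolation=cv2.INTER_CUBIC)
cv2.imwrite("pics/c3.png",np.hstack([a,b]))
```

```text
[0.64682345 0.01332494 0.12644428] 0.11364928451640872
```

View pics/c3.png

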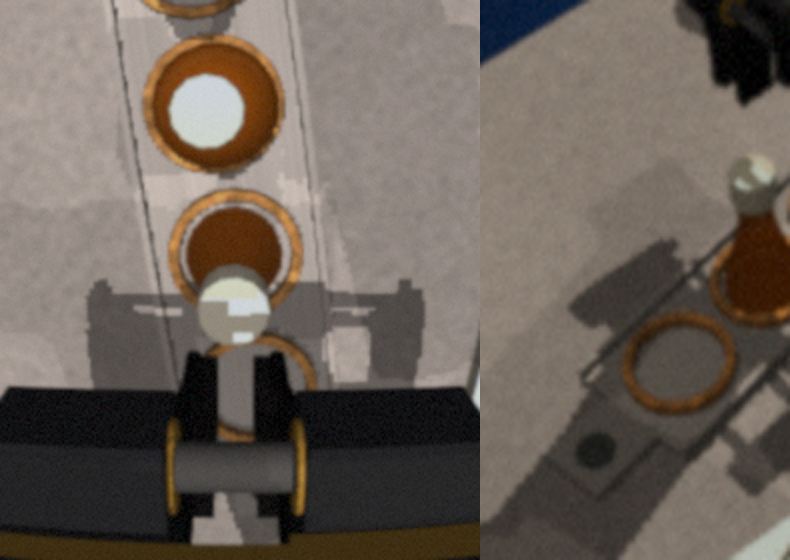

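The flask is upright again in its ring. Now I'll measure the lowest point of the fingers against opening, using the wrist depth.

```bash
cat >> h.py <<'E'
def unproj(d,i):
    v,u=np.mgrid[0:400,0:640];m=i["mtx"];x=(u-m[0,2])/m[0,0];y=(v-m[1,2])/m[1,1]
    th=np.hypot(x,y)+1e-9;s=np.tan(np.minimum(th,1.5))/th
    P=np.stack([x*s*d,y*s*d,d],-1)
    return (P-i["t"])@i["R"]   # R^T(P-t)
def tips(d):
    s=r.sense();t=s["tcp_pos"];W=unproj(d,cams.camera_info("wrist"))-t
    g=(d>0)&(abs(W[...,1])<.03)&(abs(W[...,0])<.06)&(W[...,2]>-.02)&(W[...,2]<.06)
    for side in(-1,1):
        Q=W[g&(W[...,0]*side>0)]
        if len(Q):
            k=Q[:,2]<np.percentile(Q[:,2],1)+.006
            print(s["gripper_width"]*87,side,"tip",np.percentile(Q[:,2],[0,1,5]),"at",np.median(Q[k],0),len(Q))
E
python3 - <<'E'
from h import *
np.set_printoptions(precision=4,suppress=True)
d=np.load("w3.npy");tips(d)
W=unproj(d,cams.camera_info("wrist"))
for p in((118+35,318),(60+155,317),(240,300),(246,302),(252,302),(260,302)):print(p,d[p],W[p])
E
```

```text
9.57644818603594 -1 tip [0.0264 0.0275 0.0296] at [-0.0089 -0.0093  0.0305] 585
9.57644818603594 1 tip [0.0265 0.0277 0.0292] at [ 0.0088 -0.0095  0.0301] 560
(153, 318) 0.30973166 [ 0.645  -0.0216  0.0053]
(215, 317) 0.23789522 [0.6465 0.0129 0.0916]
(240, 300) 0.1695048 [0.6559 0.0022 0.16  ]
(246, 302) 0.1665584 [0.6547 0.0041 0.1637]
(252, 302) 0.15987173 [0.6544 0.0042 0.1707]
(260, 302) 0.15180649 [0.654  0.0043 0.1792]
```

Emit:
play_rows(commands="0 0 0 0 0 0;0 0 0 0 0 0;0 0 0 0 0 0;0 0 0 0 0 0", grip=29)

```text
time_s: 16.9
tcp_pos: [0.6469, 0.0132, 0.1259]
ee_rot: [[-0.01, -1.0, -0.0], [-1.0, 0.01, -0.0], [0.0, 0.0, -1.0]]
wrist_force: [-1.3, 0.4, 0.7]
gripper_width: 0.318
gripper_force: 0.0
```

```bash
python3 -c "
from h import *
q,d=cams.capture('wrist');tips(d)"
```

```text
28.11116602099023 -1 tip [0.02665264 0.02755846 0.02899014] at [-0.01640168 -0.00881745  0.02998831] 670
28.11116602099023 1 tip [0.0259546  0.02748429 0.02918949] at [ 0.01648128 -0.00912048  0.02992764] 684
```

Emit:
play_rows(commands="0 0 0 0 0 0;0 0 0 0 0 0;0 0 0 0 0 0;0 0 0 0 0 0", grip=48)

```text
time_s: 17.35
tcp_pos: [0.647, 0.0132, 0.1262]
ee_rot: [[-0.01, -1.0, 0.0], [-1.0, 0.01, 0.0], [-0.0, -0.0, -1.0]]
wrist_force: [0.6, 0.7, -0.3]
gripper_width: 0.533
gripper_force: 0.0
```

```bash
python3 -c "
from h import *
q,d=cams.capture('wrist');tips(d)"
```

```text
46.795176765782976 -1 tip [0.02675649 0.02750333 0.02923866] at [-0.0245978  -0.00870827  0.03058282] 775
46.795176765782976 1 tip [0.02660793 0.02757161 0.02980249] at [ 0.02512937 -0.00915052  0.03049657] 760
```

Emit:
play_rows(commands="0 0 0 0 0 0;0 0 0 0 0 0;0 0 0 0 0 0;0 0 0 0 0 0;0 0 0 0 0 0", grip=87)

```text
time_s: 17.9
tcp_pos: [0.647, 0.0132, 0.1261]
ee_rot: [[-0.01, -1.0, 0.0], [-1.0, 0.01, -0.0], [0.0, -0.0, -1.0]]
wrist_force: [0.5, -0.3, -0.0]
gripper_width: 0.92
gripper_force: 0.0
```

```bash
python3 -c "
from h import *
q,d=cams.capture('wrist');tips(d)"
```

```text
82.57110438410804 -1 tip [0.02638231 0.02774605 0.02975155] at [-0.04015539 -0.00808996  0.03087136] 908
82.57110438410804 1 tip [0.02664493 0.02748186 0.02961749] at [ 0.04042432 -0.00847844  0.03057242] 899
```

```bash
python3 -c "
from h import *
np.set_printoptions(precision=4,suppress=True)
d=np.load('w3.npy');i=cams.camera_info('wrist');W=unproj(d,i)-r.sense()['tcp_pos']
for p in((258,230),(265,230),(265,400),(280,240),(285,318),(295,318),(310,240),(330,230)):print(p,W[p])
q,d=cams.capture('wrist');W=unproj(d,i)-r.sense()['tcp_pos']
g=(d>0)&(W[...,2]>.02)&(abs(W[...,1])<.1)
import numpy as np
for a in np.arange(.02,.14,.01):
  k=g&(W[...,2]>=a)&(W[...,2]<a+.01)
  if k.any():print(round(a,2),k.sum(),W[k].min(0)[:2],W[k].max(0)[:2])
"
```

```text
(258, 230) [ 0.0273 -0.0377  0.1061]
(265, 230) [ 0.0257 -0.0384  0.1118]
(265, 400) [-0.025  -0.037   0.1101]
(280, 240) [ 0.0211 -0.0376  0.1188]
(285, 318) [-0.0003 -0.0323  0.1126]
(295, 318) [-0.0002 -0.0303  0.1149]
(310, 240) [ 0.0219 -0.0285  0.1206]
(330, 230) [ 0.0245 -0.0244  0.1249]
0.02 116 [-0.0499 -0.0116] [0.0506 0.0107]
0.03 513 [-0.0506 -0.0116] [0.0505 0.0104]
0.04 583 [-0.0503 -0.0116] [0.0503 0.0106]
0.05 623 [-0.0519 -0.012 ] [0.0525 0.0053]
0.06 644 [-0.0549 -0.012 ] [0.0549 0.0099]
0.07 731 [-0.0547 -0.0119] [0.0559 0.0133]
0.08 447 [-0.0467 -0.0069] [0.047  0.0118]
0.09 719 [-0.0862 -0.0373] [0.0863 0.0116]
0.1 3286 [-0.0864 -0.0386] [0.0869 0.0363]
0.11 12817 [-0.087  -0.0388] [0.0869 0.0355]
0.12 12365 [-0.0943 -0.0388] [0.0935 0.0288]
0.13 21101 [-0.0954 -0.0391] [0.0961 0.0152]
```

The tips really sit about 27 mm above the reported TCP at every opening, so I'll correct heights by that. The conical cap is still centred under the tool.

Emit:
play_rows(commands="0 0 -0.3 0 0 0;0 0 -0.4 0 0 0;0 0 -0.4 0 0 0;0 0 -0.4 0 0 0;0 0 -0.4 0 0 0;0 0 -0.4 0 0 0;0 0 -0.4 0 0 0;0 0 -0.22 0 0 0;0 0 0 0 0 0;0 0 0 0 0 0")

```text
time_s: 19.0
tcp_pos: [0.6474, 0.0132, 0.0387]
ee_rot: [[-0.01, -1.0, 0.001], [-1.0, 0.01, -0.0], [0.0, -0.001, -1.0]]
wrist_force: [-0.8, -0.0, 0.5]
gripper_width: 1.0
gripper_force: 0.0
```

Emit:
play_rows(commands="0 0 0 0 0 0;0 0 0 0 0 0;0 0 0 0 0 0;0 0 0 0 0 0;0 0 0 0 0 0;0 0 0 0 0 0;0 0 0 0 0 0;0 0 0 0 0 0;0 0 0 0 0 0;0 0 0 0 0 0", grip=15)

```text
time_s: 20.0
tcp_pos: [0.647, 0.0132, 0.0385]
ee_rot: [[-0.01, -1.0, 0.0], [-1.0, 0.01, -0.0], [0.0, -0.0, -1.0]]
wrist_force: [-0.4, -0.2, 1.1]
gripper_width: 0.323
gripper_force: 30.0
```

Emit:
play_rows(commands="0 0 0.2 0 0 0;0 0 0.4 0 0 0;0 0 0.5 0 0 0;0 0 0.5 0 0 0;0 0 0.5 0 0 0;0 0 0.5 0 0 0;0 0 0.5 0 0 0;0 0 0.2 0 0 0;-0.3 0 0 0 0 0;-0.6 0 0 0 0 0;-0.6 0 0 0 0 0;-0.6 0 0 0 0 0;-0.6 0 0 0 0 0;-0.6 0 0 0 0 0")

```text
time_s: 21.4
tcp_pos: [0.5459, 0.013, 0.1367]
ee_rot: [[-0.01, -1.0, -0.002], [-1.0, 0.01, -0.0], [0.0, 0.002, -1.0]]
wrist_force: [0.4, 0.4, -0.0]
gripper_width: 0.321
gripper_force: 30.0
```

Emit:
play_rows(commands="-0.476 -0.241 0 0 0 0;-0.476 -0.241 0 0 0 0;-0.476 -0.241 0 0 0 0;-0.476 -0.241 0 0 0 0;-0.476 -0.241 0 0 0 0;-0.476 -0.241 0 0 0 0;-0.476 -0.241 0 0 0 0;0 0 0 0 0 0;0 0 0 0 0 0")

```text
time_s: 22.3
tcp_pos: [0.448, -0.0375, 0.1377]
ee_rot: [[-0.01, -1.0, 0.001], [-1.0, 0.01, 0.0], [-0.0, -0.001, -1.0]]
wrist_force: [-0.2, 0.0, 0.3]
gripper_width: 0.324
gripper_force: 30.0
```

Emit:
play_rows(commands="0 0 -0.5 0 0 0;0 0 -0.5 0 0 0;0 0 -0.5 0 0 0;0 0 -0.5 0 0 0;0 0 -0.4 0 0 0;0 0 -0.3 0 0 0;0 0 -0.2 0 0 0;0 0 -0.1 0 0 0;0 0 -0.1 0 0 0;0 0 -0.1 0 0 0;0 0 -0.05 0 0 0;0 0 0 0 0 0;0 0 0 0 0 0")

```text
time_s: 23.6
tcp_pos: [0.4482, -0.0374, 0.0402]
ee_rot: [[-0.01, -1.0, 0.0], [-1.0, 0.01, 0.0], [-0.0, -0.0, -1.0]]
wrist_force: [0.6, -0.2, -1.2]
gripper_width: 0.321
gripper_force: 30.0
```

Emit:
play_rows(commands="0 0 -0.03 0 0 0;0 0 -0.02 0 0 0;0 0 0 0 0 0;0 0 0 0 0 0")

```text
time_s: 24.0
tcp_pos: [0.4481, -0.0374, 0.0386]
ee_rot: [[-0.01, -1.0, 0.0], [-1.0, 0.01, -0.0], [0.0, -0.0, -1.0]]
wrist_force: [-0.9, -0.4, -1.3]
gripper_width: 0.326
gripper_force: 30.0
```

Emit:
play_rows(commands="0 0 0 0 0 0;0 0 0 0 0 0;0 0 0 0 0 0;0 0 0 0 0 0;0 0 0 0 0 0;0 0 0 0 0 0;0 0 0 0 0 0;0 0 0 0 0 0", grip=87)

```text
time_s: 24.8
tcp_pos: [0.4481, -0.0374, 0.0386]
ee_rot: [[-0.01, -1.0, 0.0], [-1.0, 0.01, 0.0], [-0.0, -0.0, -1.0]]
wrist_force: [-0.4, -0.1, 0.3]
gripper_width: 0.945
gripper_force: 0.0
```

Emit:
play_rows(commands="0 0 0.2 0 0 0;0 0 0.4 0 0 0;0 0 0.6 0 0 0;0 0 0.7 0 0 0;0 0 0.7 0 0 0;0 0 0.7 0 0 0;0 0 0.5 0 0 0;0 0 0.2 0 0 0;0 0 0 0 0 0")

```text
time_s: 25.7
tcp_pos: [0.4484, -0.0373, 0.1594]
ee_rot: [[-0.01, -1.0, 0.002], [-1.0, 0.01, 0.001], [-0.001, -0.002, -1.0]]
wrist_force: [-0.4, 0.4, -0.2]
gripper_width: 1.001
gripper_force: 0.0
```

Emit:
play_rows(commands="0.573 -0.072 0 0 0 0;0.573 -0.072 0 0 0 0;0.573 -0.072 0 0 0 0;0.573 -0.072 0 0 0 0;0.573 -0.072 0 0 0 0;0.573 -0.072 0 0 0 0;0.573 -0.072 0 0 0 0;0.573 -0.072 0 0 0 0;0.573 -0.072 0 0 0 0;0.573 -0.072 0 0 0 0;0.573 -0.072 0 0 0 0;0.573 -0.072 0 0 0 0;0 0 0 0 0 0;0 0 0 0 0 0;0 0 0 0 0 0")

```text
time_s: 27.2
tcp_pos: [0.6533, -0.0632, 0.1578]
ee_rot: [[-0.01, -1.0, -0.002], [-1.0, 0.01, 0.0], [0.0, 0.002, -1.0]]
wrist_force: [-0.4, 0.3, 0.8]
gripper_width: 0.999
gripper_force: 0.0
```

Run:
```python
from h import *
import cv2
np.set_printoptions(precision=4,suppress=True)
i=cams.camera_info('wrist');t=r.sense()["tcp_pos"];print(t)
q,d=cams.capture("wrist");W=unproj(d,i)
for c,lo in(((.655,-.063),.105),((.667,-.139),.125)):
    g=(d>0)&(np.hypot(W[...,0]-c[0],W[...,1]-c[1])<.03)&(W[...,2]>lo)&(W[...,2]<lo+.02);Q=W[g]
    print(len(Q),(Q.min(0)+Q.max(0))/2,np.median(Q,0))
p,_=cams.capture("side");cv2.imwrite("pics/s4.png",cv2.resize(p[60:340,180:580],None,fx=2,fy=2))
```

```text
[ 0.6533 -0.0632  0.1578]
763 [ 0.6556 -0.0641  0.111 ] [ 0.6552 -0.0651  0.115 ]
1696 [ 0.6682 -0.1392  0.1329] [ 0.668  -0.1394  0.1331]
```

View pics/s4.png

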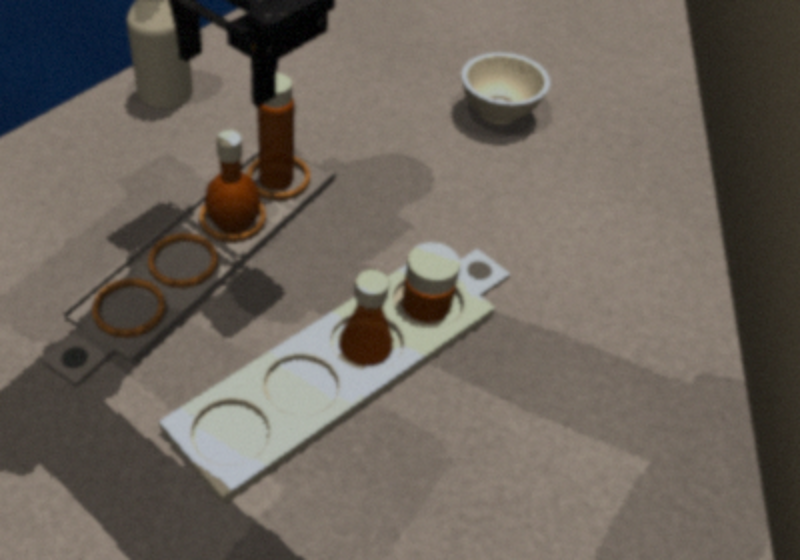

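The jar (432,285) and the conical flask (367,320) stand upright in pockets 1 and 2. The round flask's cap is where I expected it.

Emit:
play_rows(commands="0 0 -0.4 0 0 0;0 0 -0.5 0 0 0;0 0 -0.5 0 0 0;0 0 -0.5 0 0 0;0 0 -0.5 0 0 0;0 0 -0.4 0 0 0;0 0 -0.3 0 0 0;0 0 -0.2 0 0 0;0 0 0 0 0 0;0 0 0 0 0 0")

```text
time_s: 28.3
tcp_pos: [0.6547, -0.0634, 0.06]
ee_rot: [[-0.01, -1.0, 0.001], [-1.0, 0.01, -0.0], [0.0, -0.001, -1.0]]
wrist_force: [0.6, 0.3, -0.6]
gripper_width: 1.001
gripper_force: 0.0
```

Emit:
play_rows(commands="0 0 0 0 0 0;0 0 0 0 0 0;0 0 0 0 0 0;0 0 0 0 0 0;0 0 0 0 0 0;0 0 0 0 0 0;0 0 0 0 0 0;0 0 0 0 0 0;0 0 0 0 0 0;0 0 0 0 0 0", grip=12)

```text
time_s: 29.3
tcp_pos: [0.6544, -0.0633, 0.0595]
ee_rot: [[-0.01, -1.0, 0.0], [-1.0, 0.01, -0.0], [0.0, -0.0, -1.0]]
wrist_force: [0.2, -0.4, -0.2]
gripper_width: 0.272
gripper_force: 30.0
```

Emit:
play_rows(commands="0 0 0.2 0 0 0;0 0 0.4 0 0 0;0 0 0.5 0 0 0;0 0 0.5 0 0 0;0 0 0.5 0 0 0;0 0 0.5 0 0 0;0 0 0.5 0 0 0;0 0 0.2 0 0 0;-0.3 0 0 0 0 0;-0.6 0 0 0 0 0;-0.6 0 0 0 0 0;-0.6 0 0 0 0 0;-0.6 0 0 0 0 0;-0.6 0 0 0 0 0")

```text
time_s: 30.7
tcp_pos: [0.5532, -0.0634, 0.1577]
ee_rot: [[-0.01, -1.0, -0.002], [-1.0, 0.01, 0.0], [-0.0, 0.002, -1.0]]
wrist_force: [0.2, -1.2, -1.7]
gripper_width: 0.274
gripper_force: 30.0
```

Emit:
play_rows(commands="-0.412 0.43 0 0 0 0;-0.412 0.43 0 0 0 0;-0.412 0.43 0 0 0 0;-0.412 0.43 0 0 0 0;-0.412 0.43 0 0 0 0;-0.412 0.43 0 0 0 0;-0.412 0.43 0 0 0 0;-0.412 0.43 0 0 0 0;0 0 0 0 0 0;0 0 0 0 0 0")

```text
time_s: 31.7
tcp_pos: [0.4559, 0.0397, 0.1584]
ee_rot: [[-0.009, -1.0, -0.0], [-1.0, 0.009, -0.0], [0.0, 0.0, -1.0]]
wrist_force: [0.2, -1.3, -1.0]
gripper_width: 0.274
gripper_force: 30.0
```

Emit:
play_rows(commands="0 0 -0.5 0 0 0;0 0 -0.5 0 0 0;0 0 -0.5 0 0 0;0 0 -0.5 0 0 0;0 0 -0.4 0 0 0;0 0 -0.3 0 0 0;0 0 -0.2 0 0 0;0 0 -0.1 0 0 0;0 0 -0.1 0 0 0;0 0 -0.1 0 0 0;0 0 -0.05 0 0 0;0 0 -0.03 0 0 0;0 0 -0.02 0 0 0;0 0 0 0 0 0;0 0 0 0 0 0")

```text
time_s: 33.2
tcp_pos: [0.4565, 0.0399, 0.0597]
ee_rot: [[-0.01, -1.0, 0.0], [-1.0, 0.01, 0.0], [-0.0, -0.0, -1.0]]
wrist_force: [-0.5, -0.1, -1.4]
gripper_width: 0.279
gripper_force: 30.0
```

Emit:
play_rows(commands="0 0 0 0 0 0;0 0 0 0 0 0;0 0 0 0 0 0;0 0 0 0 0 0;0 0 0 0 0 0;0 0 0 0 0 0;0 0 0 0 0 0;0 0 0 0 0 0", grip=87)

```text
time_s: 34.0
tcp_pos: [0.4565, 0.0399, 0.0595]
ee_rot: [[-0.01, -1.0, -0.0], [-1.0, 0.01, -0.0], [0.0, 0.0, -1.0]]
wrist_force: [-0.7, 0.4, -0.1]
gripper_width: 0.919
gripper_force: 0.0
```

Emit:
play_rows(commands="0 0 0.2 0 0 0;0 0 0.4 0 0 0;0 0 0.6 0 0 0;0 0 0.7 0 0 0;0 0 0.7 0 0 0;0 0 0.5 0 0 0;0 0 0.2 0 0 0;0 0 0 0 0 0")

```text
time_s: 34.8
tcp_pos: [0.4569, 0.0401, 0.1594]
ee_rot: [[-0.01, -1.0, 0.002], [-1.0, 0.01, 0.001], [-0.001, -0.002, -1.0]]
wrist_force: [0.2, -0.3, -0.7]
gripper_width: 0.998
gripper_force: 0.0
```

Emit:
play_rows(commands="0.503 -0.427 0 0 0 0;0.503 -0.427 0 0 0 0;0.503 -0.427 0 0 0 0;0.503 -0.427 0 0 0 0;0.503 -0.427 0 0 0 0;0.503 -0.427 0 0 0 0;0.503 -0.427 0 0 0 0;0.503 -0.427 0 0 0 0;0.503 -0.427 0 0 0 0;0.503 -0.427 0 0 0 0;0.503 -0.427 0 0 0 0;0.503 -0.427 0 0 0 0;0.503 -0.427 0 0 0 0;0.503 -0.427 0 0 0 0;0 0 0 0 0 0;0 0 0 0 0 0;0 0 0 0 0 0")

```text
time_s: 36.5
tcp_pos: [0.6669, -0.139, 0.1578]
ee_rot: [[-0.01, -1.0, -0.002], [-1.0, 0.01, 0.0], [-0.0, 0.002, -1.0]]
wrist_force: [0.1, 0.3, 0.4]
gripper_width: 1.001
gripper_force: 0.0
```

Emit:
play_rows(commands="0 0 -0.4 0 0 0;0 0 -0.5 0 0 0;0 0 -0.5 0 0 0;0 0 -0.5 0 0 0;0 0 -0.5 0 0 0;0 0 -0.5 0 0 0;0 0 -0.3 0 0 0;0 0 -0.3 0 0 0;0 0 0 0 0 0;0 0 0 0 0 0")

```text
time_s: 37.5
tcp_pos: [0.668, -0.1395, 0.0538]
ee_rot: [[-0.01, -1.0, 0.001], [-1.0, 0.01, -0.0], [0.0, -0.001, -1.0]]
wrist_force: [-0.2, -0.2, -0.3]
gripper_width: 0.998
gripper_force: 0.0
```

Emit:
play_rows(commands="0 0 0 0 0 0;0 0 0 0 0 0;0 0 0 0 0 0;0 0 0 0 0 0;0 0 0 0 0 0;0 0 0 0 0 0;0 0 0 0 0 0;0 0 0 0 0 0;0 0 0 0 0 0;0 0 0 0 0 0", grip=20)

```text
time_s: 38.5
tcp_pos: [0.6678, -0.1395, 0.0536]
ee_rot: [[-0.01, -1.0, 0.0], [-1.0, 0.01, -0.0], [0.0, -0.0, -1.0]]
wrist_force: [0.7, 0.0, 0.1]
gripper_width: 0.427
gripper_force: 30.0
```

Emit:
play_rows(commands="0 0 0.2 0 0 0;0 0 0.4 0 0 0;0 0 0.5 0 0 0;0 0 0.5 0 0 0;0 0 0.5 0 0 0;0 0 0.5 0 0 0;0 0 0.5 0 0 0;0 0 0.3 0 0 0;-0.3 0 0 0 0 0;-0.6 0 0 0 0 0;-0.6 0 0 0 0 0;-0.6 0 0 0 0 0;-0.6 0 0 0 0 0;-0.6 0 0 0 0 0")

```text
time_s: 39.9
tcp_pos: [0.5667, -0.1394, 0.1549]
ee_rot: [[-0.01, -1.0, -0.002], [-1.0, 0.01, 0.0], [-0.0, 0.002, -1.0]]
wrist_force: [0.3, -0.3, -1.6]
gripper_width: 0.43
gripper_force: 30.0
```

Emit:
play_rows(commands="0 0.3 0 0 0 0;0 0.5 0 0 0 0;0 0.6 0 0 0 0;0 0.6 0 0 0 0;0 0.6 0 0 0 0;0 0.6 0 0 0 0;0 0.6 0 0 0 0;0 0.6 0 0 0 0;0 0.6 0 0 0 0;0 0.6 0 0 0 0;0 0.6 0 0 0 0;0 0.6 0 0 0 0;0 0.6 0 0 0 0;0 0.6 0 0 0 0;0 0.35 0 0 0 0;0 0.2 0 0 0 0;0 0 0 0 0 0")

```text
time_s: 41.6
tcp_pos: [0.5687, 0.1178, 0.1554]
ee_rot: [[-0.009, -1.0, -0.0], [-1.0, 0.009, -0.0], [0.0, 0.0, -1.0]]
wrist_force: [-0.5, 0.1, -1.3]
gripper_width: 0.429
gripper_force: 30.0
```

Emit:
play_rows(commands="-0.3 0 0 0 0 0;-0.5 0 0 0 0 0;-0.5 0 0 0 0 0;-0.5 0 0 0 0 0;-0.5 0 0 0 0 0;-0.5 0 0 0 0 0;-0.4 0 0 0 0 0;-0.26 0 0 0 0 0;0 0 0 0 0 0;0 0 0 0 0 0")

```text
time_s: 42.6
tcp_pos: [0.4653, 0.1171, 0.1558]
ee_rot: [[-0.01, -1.0, 0.001], [-1.0, 0.01, 0.0], [-0.0, -0.001, -1.0]]
wrist_force: [0.8, -0.4, -1.3]
gripper_width: 0.429
gripper_force: 30.0
```

Emit:
play_rows(commands="0 0 -0.4 0 0 0;0 0 -0.5 0 0 0;0 0 -0.5 0 0 0;0 0 -0.5 0 0 0;0 0 -0.5 0 0 0;0 0 -0.4 0 0 0;0 0 -0.2 0 0 0;0 0 -0.1 0 0 0;0 0 -0.1 0 0 0;0 0 -0.1 0 0 0;0 0 -0.05 0 0 0;0 0 0 0 0 0;0 0 0 0 0 0")

```text
time_s: 43.9
tcp_pos: [0.4651, 0.1171, 0.0553]
ee_rot: [[-0.01, -1.0, 0.0], [-1.0, 0.01, 0.0], [-0.0, -0.0, -1.0]]
wrist_force: [-0.0, -0.3, -1.4]
gripper_width: 0.429
gripper_force: 30.0
```

Another 1.6 mm down, then release, rise and look.

Emit:
play_rows(commands="0 0 -0.03 0 0 0;0 0 -0.025 0 0 0;0 0 0 0 0 0;0 0 0 0 0 0")

```text
time_s: 44.3
tcp_pos: [0.465, 0.1171, 0.0535]
ee_rot: [[-0.01, -1.0, 0.0], [-1.0, 0.01, 0.0], [-0.0, -0.0, -1.0]]
wrist_force: [-0.6, 0.2, -0.7]
gripper_width: 0.432
gripper_force: 30.0
```

Emit:
play_rows(commands="0 0 0 0 0 0;0 0 0 0 0 0;0 0 0 0 0 0;0 0 0 0 0 0;0 0 0 0 0 0;0 0 0 0 0 0;0 0 0 0 0 0;0 0 0 0 0 0;0 0 0 0 0 0", grip=87)

```text
time_s: 45.2
tcp_pos: [0.4649, 0.117, 0.0534]
ee_rot: [[-0.01, -1.0, 0.0], [-1.0, 0.01, 0.0], [-0.0, -0.0, -1.0]]
wrist_force: [0.7, -0.9, 0.1]
gripper_width: 0.991
gripper_force: 0.0
```

Emit:
play_rows(commands="0 0 0.2 0 0 0;0 0 0.4 0 0 0;0 0 0.6 0 0 0;0 0 0.7 0 0 0;0 0 0.7 0 0 0;0 0 0.7 0 0 0;0 0 0.7 0 0 0;0 0.7 0.2 0 0 0;0 0.7 0 0 0 0;0 0.7 0 0 0 0;0 0.7 0 0 0 0;0 0.7 0 0 0 0;0 0.7 0 0 0 0;0 0.7 0 0 0 0;0 0 0 0 0 0;0 0 0 0 0 0")

```text
time_s: 46.8
tcp_pos: [0.4647, 0.2642, 0.1793]
ee_rot: [[-0.009, -1.0, -0.0], [-1.0, 0.009, -0.0], [0.0, 0.0, -1.0]]
wrist_force: [-0.1, -0.1, -0.2]
gripper_width: 0.999
gripper_force: 0.0
```

Run:
```python
from h import *
import cv2
p,_=cams.capture("top");q,_=cams.capture("side")
a=cv2.resize(p[210:320,190:450],None,fx=2,fy=2,interpolation=cv2.INTER_CUBIC)
b=cv2.resize(q[130:320,230:490],None,fx=2,fy=2,interpolation=cv2.INTER_CUBIC)
cv2.imwrite("pics/fin.png",np.vstack([a,b]))
```

```text
(no output)
```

View pics/fin.png

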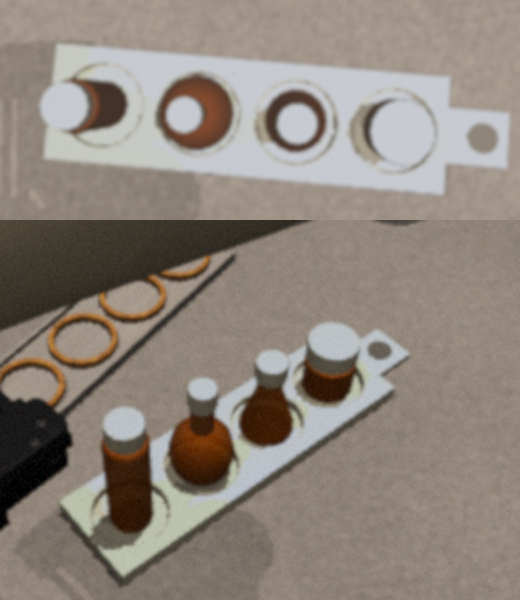

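All four stand upright in their pockets. In the top crop, from the tab: jar (402,132), conical (296,122), round (195,113), bottle (65,105). The robot is clear, so I'm handing in.

```bash
python3 -c "
from station import r
print(r.finish_job())"
```

```text
the job is handed in; nothing more can be done
None
```

All four vessels stand upright in the carrier's pockets, in order from the tab: jar, conical flask, round flask, bottle. The job was handed in at about 47 s; my first grasp at the conical flask closed on top of its cap and tilted it slightly in its ring, but it settled upright and the second grasp held.

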